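# Zero the desk thickness gauge and hold its jaw open at the third click

## Robot

A 7-joint arm with a two-finger parallel gripper is mounted at the origin on the work surface; the furniture and walls round the work are solid. World frame = base frame: x ahead of the robot, y to its left, z up, the work surface at z = 0. Lengths are in m, angles in degrees, forces in N, time in s.
With the tool pointing down it reaches from about 0.425 to 0.825 m from the base axis. Payload 3.6 kg.
Tool frame: the origin (TCP) lies at the very end of the fingers, on their centre line; the grasp point (between the pads) lies 19 mm behind it (arm.hold_point_z is the distance from the TCP to the grasp point, in m); z points along the fingers, y is the line along which they close (so a half turn about z gives the same grasp; the last joint's range is limited). The gripper opens to 93 mm and grips with 3 to 60 N. Pads are 15 mm wide; open, the fingers measure 128 mm over their backs; the gripper's body (75 mm by 188 mm) begins 65 mm behind the grasp point.
Start: joints at [64.028, 35.231, -0.722, 81.555, 0.464, 63.22, -2.315], TCP at [0.269, -0.592, 0.219] pointing down, gripper open.
Joint ranges: [-178.69, 178.69], [-17.37, 117.87], [-77.05, 75.6], [15.02, 138.74], [-78.02, 258.01], [0.78, 113.62], [-162.83, 162.83]. Speed limits (degrees/s): [159.86, 159.86, 180, 180, 180, 180, 180].

## Interface

Orientations are given as [roll, pitch, yaw] about the fixed x, y, z axes, in that order (R = Rz(yaw) Ry(pitch) Rx(roll)).
In Python, from rig import arm, cams gives the robot as it stands.
- The arm moves only by the tool apply_moves, never from a script. Its argument "moves" is a list of rows, each a list of 3 entries, a list of its own where there are three numbers: the shift along the world's x, y, z each as a share of 300 mm, from -1 to 1, then the turn, a rotation vector about the world's x, y, z each as a share of 2 rad, from -1 to 1, then the gripper's target within -1 to 1 (shut at 1, half-way at 0, fully open at -1). A call has 1 to 5 rows; each row is the pose to reach, as a shift and turn from the pose commanded when the call began; what a row does not reach only later rows make up. A row lasts 1/12 s, in which the tool goes at most 41.7 mm and 7.16 degrees, less where a joint would pass 70% of its speed; a pose out of reach is approached as far as the arm can. A call with a number of a shift or a turn outside -1 to 1 is refused whole. A call with a gripper value outside its range is refused whole. The fingers move at their own pace and stop on an object; "newtons" is the grip in N (left out, the last holds). Time passes only in rows, so rows that repeat a pose let the fingers close. It gives the time, the measured TCP pose, the force, the opening and the grip force at its end, in the units of the state.
- arm.sense(): the state, without advancing time (a new reading comes with each control period).
- cams.get_image(name): name is "scene" or "top" or "wrist"; returns (picture, depth): 480x640x3 uint8, blue, green, red; 480x640 float32, m along the optical axis (not along the pixel's ray), 0 where there is no reading.
- cams.camera_model(name): a dict with "fx", "fy", "cx", "cy" (pixels), "k1" (the pictures are not rectified: a ray, as slopes to the right and down, at radius r is drawn at 1 + k1 r^2 times it, then the intrinsics apply), "origin" and "attitude" of the camera in the world; the wrist camera has in their place "hand_eye" (4x4, takes a point from camera to tool coordinates, whose origin is the TCP and whose axes are the flange's). Camera axes: x right, y down, z forward; pixel columns grow to the right and rows downward; lengths in m; the calibration is good to about 2 mm. A picture is of the moment at which its call begins: read the wrist's pose just before it. camera_model takes no time and is no camera call.
- arm.finish_job(): hands the job in; it is judged then, once.
The state is a dict: "time": time; "joint_positions": joint angles; "joint_velocities": joint speeds; "joint_torque": joint torques, N m; "position": TCP position; "tcp_rot": TCP orientation; "contact_force": force on the tool from outside, world axes, zero at the start; "moment": the same for the moment, N m; "width": finger opening in m; "grip_force": force on a finger pad.
Only numpy, scipy, OpenCV 4.12 (cv2) and the standard library are available. Lean on these libraries where they do the work, as an engineer would, in place of code of your own. Each camera call takes 0.05 s, during which the arm holds its last target. There are 200 camera calls.

## Task

Make the paper thickness gauge ready for me: first, with its thumb lever untouched, turn the dial's bezel until the zero mark lines up with the pointer. Then press the thumb lever down past its first two clicks to the third and keep holding it there against its spring, not pushed on to the end stop, so that I can slip a card pad into the open jaw; finish while still holding it, with the dial still set and the things on the desk round the gauge left alone.

Things in the scene. Friction and masses are not known exactly. Their poses are not given: they have to be found in the camera images.
- gauge: Grey thickness gauge fixed to the desk: base 125 x 100 mm, column at its far side, 46 mm wide arm (top 92 mm high) over the base, flat round dial on the arm (top 124 mm), thumb lever on the right. Origin on the desk under the dial's axis; x towards the column, y left (lever towards -y), z up. A thin notched index plate stands 14 mm to the +x side of the lever, up to 106 mm from the dial axis.
- bezel (a joint): Turning angle (rad) of the dial's bezel and face about the vertical dial axis, growing anticlockwise from above, range -1.7 to 1.7. At 0 the zero mark is exactly at the resting pointer (reads zero). Starts at 0.6 to 1.3, so it must be turned clockwise; stays where it is left (friction 0.04 N m). The face has 30 divisions of 0.21 rad.
- bezel_grip (a point): Centre of the round knurled bezel, 62 mm in diameter and 22 mm high (its top is 11 mm above this point, its lower edge 11 mm below, 10 mm clear of the arm under it). It can be gripped across any diameter from above; lining the fingers up near the gauge's x axis keeps them clear of the lever.
- zero_mark (a point): The zero mark: a bold black bar 3.4 mm wide on the face that runs out over the bezel's rim; this point is on top of the rim, 28 mm from the axis. It turns with the bezel.
- pointer_tip (a point): Tip of the thin black pointer on the dial, 19 mm from the axis. While the lever is at rest it points along the gauge's +x (towards the column). It turns clockwise, 4 rad per rad of lever, when the lever is pressed.
- lift_lever (a joint): Angle (rad) the thumb lever is pressed down: 0 at rest, clicks at 0.17, 0.34 and 0.51, end stop 0.70. Pivot axis along the gauge's x, 38 mm right (-y) of the dial axis, 82 mm high. At rest it slopes up 0.45 rad towards its end; at click 3 it is nearly level. A spring always returns it when let go: 4 N at the pad at rest, 7 N at click 3, plus or minus 2 N passing each click.
- lever_pad (a point): Middle of the top of the lever's black thumb pad, 30 x 32 mm, 100 mm from the pivot and 6 mm above the lever's centre line. At rest about 131 mm above the desk, at the third click about 82 mm. Press it straight down from above; it shifts about 13 mm away from the gauge on the way.
- scissors: Scissors, 87 x 199 x 9 mm, with blue handles, lying loose on the desk beyond the gauge; leave them alone. Origin at the centre of their underside, blades and handles along y.
- usb_stick: Black memory stick, 18 x 48 x 8 mm, loose on the desk; leave it alone. Origin at the centre of its underside.
- glue_stick: Glue stick, 24 mm in diameter, 92 mm tall, standing on the desk; leave it alone. Origin at the centre of its underside.
Not all that is in view belongs to the job. There is more than one size of the gauge; the job needs the largest.

How it is judged:
By the outcome, as a careful person would: the job done as asked, in the order asked, and still so for the second after the job is handed in, while the arm keeps its last pose, push and grip.
It also fails if it takes over 43 s, if anything falls off the work surface, if the arm or the gripper's body presses on something with over 40 N, if the wrist force passes 120 N, or if a joint passes its speed limit or range.

## Working session

There is one attempt and no reset: what is moved stays moved. The work goes in short steps, Python scripts to look and compute and a tool call to move; the robot and the scene stay as the last step left them, time stands still between calls to the robot, and variables do not carry over. Pictures are saved under pics/ and viewed, at most 10 in all, crops included, and the job is handed in when it is done.

Besides the shell and the picture viewer there is one more tool, called after "Call:" in YAML: its name, and indented under it one key for each argument. apply_moves: Moves the arm, as the interface text tells. Its arguments: {"type":"object","properties":{"moves":{"type":"array"},"newtons":{"type":"number"}},"required":["moves"]}

```bash
mkdir -p pics; ls; cat > h.py <<'E'
import numpy as np, cv2
from rig import arm, cams
from scipy.spatial.transform import Rotation as R
def save(name,fn):
    im,d=cams.get_image(name); cv2.imwrite(f'pics/{fn}.png',im); np.save(f'pics/{fn}.npy',d); return im,d
def pose(name,st=None):
    m=cams.camera_model(name)
    if 'hand_eye' in m:
        st=st or arm.sense(); T=np.eye(4); T[:3,:3]=R.from_euler('xyz',st['tcp_rot'],degrees=True).as_matrix(); T[:3,3]=st['position']
        return m,T@np.array(m['hand_eye'])
    return m,None
def ray(m,u,v):
    x=(u-m['cx'])/m['fx'];y=(v-m['cy'])/m['fy'];a,b=x,y
    for _ in range(20):
        s=1+m['k1']*(a*a+b*b);a,b=x/s,y/s
    return np.array([a,b,1.])
E
python3 - <<'E'
from h import *
print(arm.sense())
for n in ('scene','top','wrist'): print(n,cams.camera_model(n))
save('top','top1');save('scene','scene1')
E
```

```text
pics
{'time': 0.0, 'joint_positions': array([64.02771758, 35.28920118, -0.72234689, 81.63887902,  0.46533899,
       63.21989895, -2.31574368]), 'joint_velocities': array([-0.1445454 , -0.00574048,  0.02052497,  0.0292004 ,  0.01202776,
        0.05296186,  0.02961904]), 'joint_torque': array([-4.49045510e-04, -4.58929861e+01,  2.09168592e-01, -1.65740383e+01,
       -6.10330724e-02,  2.04797136e-02,  2.21035029e-04]), 'position': array([ 0.2687507 , -0.59098251,  0.21749589]), 'tcp_rot': array([-1.79854961e+02,  3.46285077e-03,  2.44568912e+01]), 'contact_force': array([-0.39631231,  0.31489088,  0.52235747]), 'moment': array([ 0.03123344, -0.00583053, -0.03019175]), 'grip_force': 0.0, 'width': 0.09284907366700564}
scene {'fx': 466.79047446487004, 'fy': 466.79047446487004, 'cx': 325.7271821566811, 'cy': 232.93634579412983, 'k1': -0.030819081992187358, 'origin': array([0.01951849, 0.28044336, 0.63307133]), 'attitude': array([-126.30744846,   -0.80950153, -130.98685981])}
top {'fx': 623.3077274938539, 'fy': 623.3077274938539, 'cx': 310.187197737524, 'cy': 246.671230989217, 'k1': -0.12866307496305243, 'origin': array([ 0.31389592, -0.176046  ,  1.42918724]), 'attitude': array([-1.69729605e+02,  1.41210159e-01, -9.08791497e+01])}
wrist {'fx': 364.4028629095163, 'fy': 364.4028629095163, 'cx': 316.15247621844765, 'cy': 240.1282070250973, 'k1': -0.0014133584297499296, 'hand_eye': array([[ 7.94710208e-05, -9.64013524e-01, -2.65853192e-01,
         7.23427326e-02],
       [ 9.99999993e-01,  1.00175893e-04, -6.43208222e-05,
        -4.26447318e-04],
       [ 8.86382235e-05, -2.65853185e-01,  9.64013525e-01,
        -1.66133798e-01],
       [ 0.00000000e+00,  0.00000000e+00,  0.00000000e+00,
         1.00000000e+00]])}
```

View pics/top1.png

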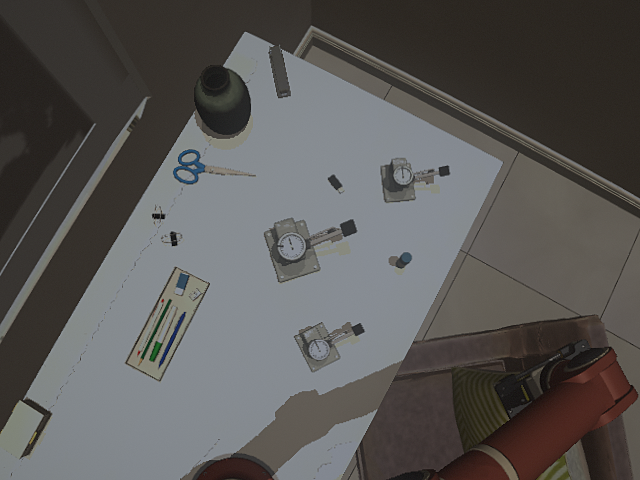

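View pics/scene1.png

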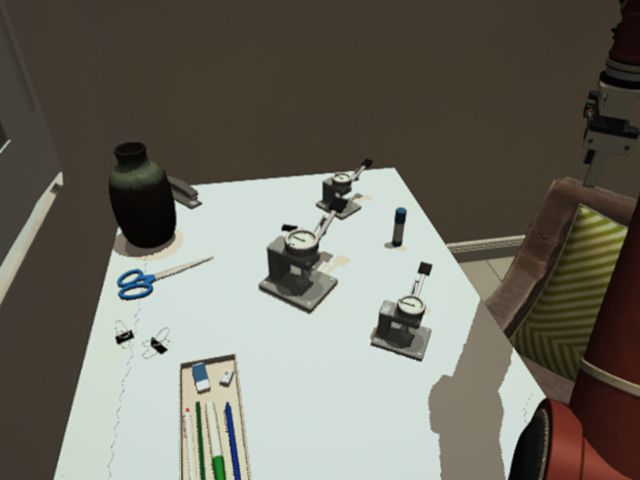

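The large gauge is in the middle: dial at top-image pixel (292,246), pad at (348,228). The glue stick is at (403,260), the USB stick at (335,183) and the scissors at about (210,170).

```bash
cat >> h.py <<'E'
def cam(name,st=None):
    m,T=pose(name,st)
    if T is None:
        T=np.eye(4);T[:3,:3]=R.from_euler('xyz',m['attitude'],degrees=True).as_matrix();T[:3,3]=m['origin']
    return m,T
def atz(m,T,u,v,z):
    d=T[:3,:3]@ray(m,u,v); return T[:3,3]+d*(z-T[2,3])/d[2]
E
python3 - <<'E'
from h import *
m,T=cam('top')
for n,u,v,z in (('dial',292,246,.124),('pad',348,228,.131),('glue',404,259,.092),('usb',335,183,.008),('c1',264,233,0),('c2',298,219,0),('c3',321,266,0),('c4',283,281,0),('gaugeB dial',401,176,.09)): print(n,atz(m,T,u,v,z).round(3))
im=cv2.imread('pics/top1.png');cv2.imwrite('pics/topc.png',cv2.resize(im[190:300,240:420],None,fx=4.4,fy=4.4,interpolation=cv2.INTER_CUBIC))
d=np.load('pics/top1.npy');
for u,v in((292,246),(348,228)): print((T[:3,3]+T[:3,:3]@ray(m,u,v)*d[v,u]).round(3))
E
```

```text
dial [ 0.552 -0.138  0.124]
pad [ 0.588 -0.258  0.131]
glue [ 0.526 -0.38   0.092]
usb [ 0.723 -0.238  0.008]
c1 [ 0.607 -0.069  0.   ]
c2 [ 0.639 -0.149  0.   ]
c3 [ 0.527 -0.201  0.   ]
c4 [ 0.493 -0.112  0.   ]
gaugeB dial [ 0.714 -0.382  0.09 ]
[ 0.553 -0.138  0.119]
[ 0.589 -0.258  0.13 ]
```

View pics/topc.png

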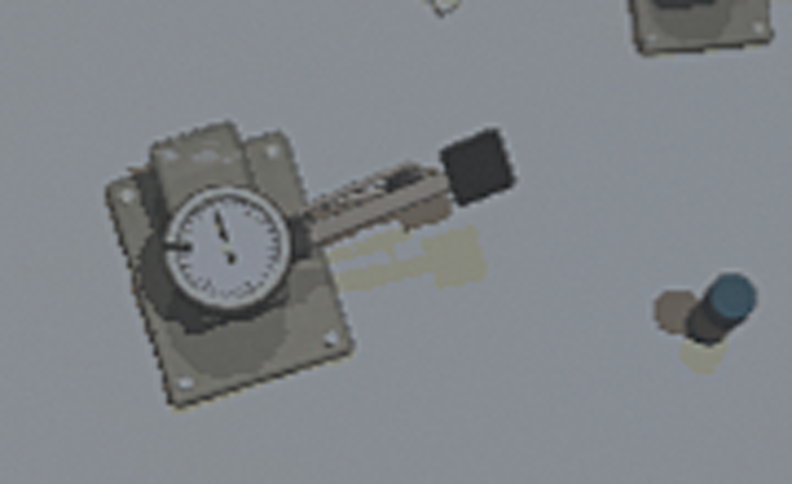

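The gauge's x axis has a yaw of about 16.7° in the world. The zero mark is about 1.27 rad anticlockwise, with the dial at (0.552,-0.138). I'll move above the dial and turn the tool so it can grip about 36° anticlockwise of gauge x.

Call:
apply_moves:
  moves:
    - [[0.236,0.378,0.035],[0,0,0.257],-1]
    - [[0.236,0.378,0.035],[0,0,0.257],-1]
    - [[0.236,0.378,0.035],[0,0,0.257],-1]
    - [[0.236,0.378,0.035],[0,0,0.257],-1]
    - [[0.236,0.378,0.035],[0,0,0.257],-1]

```text
time: 0.52
position: [0.3434, -0.4741, 0.2295]
tcp_rot: [180.0, -0.2, 54.5]
contact_force: [0.0, -1.1, 0.7]
width: 0.0929
grip_force: 0.0
```

Call:
apply_moves:
  moves:
    - [[0.236,0.378,0.035],[0,0,0.257],-1]
    - [[0.236,0.378,0.035],[0,0,0.257],-1]
    - [[0.236,0.378,0.035],[0,0,0.257],-1]
    - [[0.236,0.378,0.035],[0,0,0.257],-1]
    - [[0.236,0.378,0.035],[0,0,0.257],-1]

```text
time: 0.93
position: [0.4123, -0.3628, 0.2397]
tcp_rot: [180.0, -0.1, 83.7]
contact_force: [-0.5, -1.6, 0.1]
width: 0.0931
grip_force: 0.0
```

Call:
apply_moves:
  moves:
    - [[0.236,0.378,0.035],[0,0,0.257],-1]
    - [[0.236,0.378,0.035],[0,0,0.257],-1]
    - [[0.236,0.378,0.035],[0,0,0.257],-1]
    - [[0.236,0.378,0.035],[0,0,0.257],-1]
    - [[0.236,0.378,0.035],[0,0,0.257],-1]

```text
time: 1.35
position: [0.4825, -0.251, 0.2499]
tcp_rot: [180.0, -0.0, 112.9]
contact_force: [0.2, 0.5, 0.6]
width: 0.0928
grip_force: 0.0
```

Call:
apply_moves:
  moves:
    - [[0.236,0.378,0.035],[0,0,0.257],-1]
    - [[0.236,0.378,0.035],[0,0,0.257],-1]
    - [[0.236,0.378,0.035],[0,0,0.257],-1]
    - [[0.236,0.378,0.035],[0,0,0.257],-1]
    - [[0.236,0.378,0.035],[0,0,0.257],-1]

```text
time: 1.77
position: [0.553, -0.1388, 0.2599]
tcp_rot: [-180.0, -0.0, 142.1]
contact_force: [0.6, -0.2, 0.6]
width: 0.0927
grip_force: 0.0
```

```bash
python3 - <<'E'
from h import *
st=arm.sense();m,T=cam('wrist',st);np.save('pics/w1T.npy',T)
im,d=save('wrist','w1');print(arm.sense()['position'])
cv2.imwrite('pics/w1b.png',cv2.resize(im,(800,600)))
p=np.linalg.inv(T)@[.552,-.138,.124,1];print(p, m['fx']*p[0]/p[2]+m['cx'],m['fy']*p[1]/p[2]+m['cy'])
E
```

```text
[ 0.55170856 -0.1417391   0.25949253]
[ 0.00102514 -0.00943701  0.31067449  1.        ] 317.35490441443034 229.05915335741858
```

View pics/w1b.png

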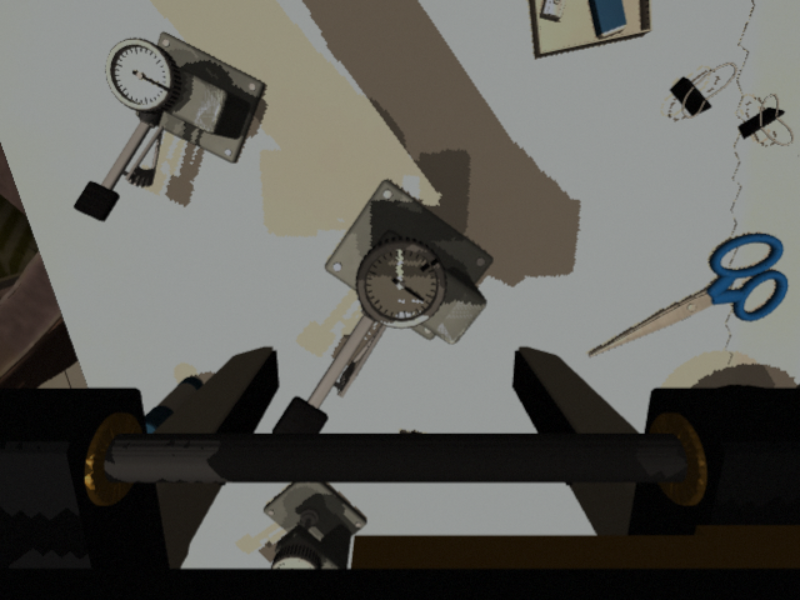

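```bash
python3 - <<'E'
from h import *
im=cv2.imread('pics/w1.png')
c=im[180:275,265:385]; c=cv2.convertScaleAbs(c,alpha=1.6)
cv2.imwrite('pics/w1c.png',cv2.resize(c,None,fx=6,fy=6,interpolation=cv2.INTER_CUBIC))
E
```

```text
(no output)
```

View pics/w1c.png

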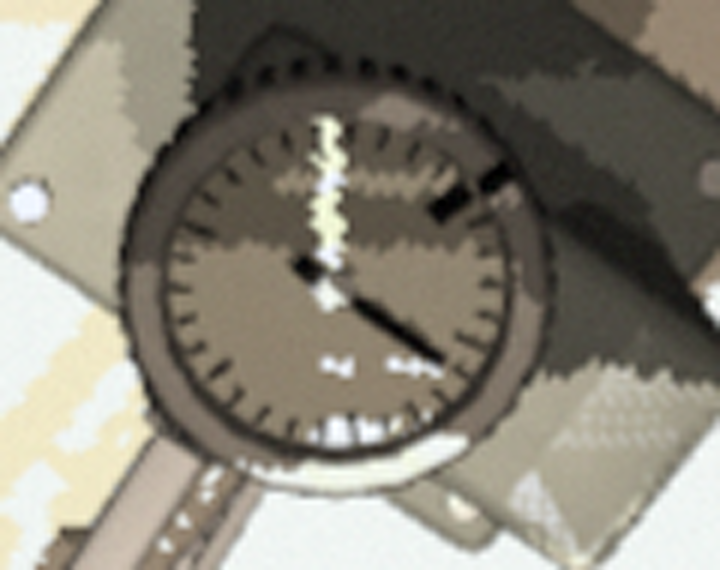

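```bash
python3 - <<'E'
from h import *
m=cams.camera_model('wrist');T=np.load('pics/w1T.npy')
st=arm.sense();T=cam('wrist',st)[1]
P=lambda x,y,z: atz(m,T,265+x/6-.4,180+y/6-.4,z)
c=P(336,284,.123);print(c)
ang=lambda a,b:np.degrees(np.arctan2(*(b-a)[1::-1]))
print('mark',ang(P(432,212,.122),P(510,168,.124)),ang(c,P(500,176,.124)), np.linalg.norm(P(500,176,.124)-c))
print('ptr',ang(P(310,267,.122),P(440,360,.122)),ang(c,P(440,360,.122)),np.linalg.norm(P(440,360,.122)-c))
print(st['position'],st['tcp_rot'])
u,v=290/1.25,410/1.25
print('pad',P((303/1.25-265)*6,(417/1.25-180)*6,.131))
E
```

```text
[ 0.55079251 -0.13797802  0.123     ]
mark 83.69335651885379 86.32668498316502 0.027778190345964196
ptr 15.548078450250769 14.415090161448623 0.018911625976411113
[ 0.55170856 -0.1417391   0.25949253] [-1.79830154e+02 -3.08970467e-02  1.41753394e+02]
pad [ 0.58293928 -0.2533188   0.131     ]
```

Call:
apply_moves:
  moves:
    - [[0,0.007,-0.12],[0,0,0],-1]
    - [[0,0.007,-0.24],[0,0,0],-1]
    - [[0,0.007,-0.36],[0,0,0],-1]
    - [[0,0.007,-0.46],[0,0,0],-1]
    - [[0,0.007,-0.535],[0,0,0],-1]
  newtons: 15

```text
time: 2.23
position: [0.5486, -0.1426, 0.0964]
tcp_rot: [-179.6, -0.2, 141.4]
contact_force: [-0.0, -0.6, -0.4]
width: 0.0931
grip_force: 0.0
```

Call:
apply_moves:
  moves:
    - [[0,0,0],[0,0,0],1]
    - [[0,0,0],[0,0,0],1]
    - [[0,0,0],[0,0,0],1]
    - [[0,0,0],[0,0,0],1]
    - [[0,0,0],[0,0,0],1]
  newtons: 15

```text
time: 2.65
position: [0.5538, -0.1363, 0.1019]
tcp_rot: [179.8, 0.2, 142.1]
contact_force: [2.9, 2.7, -2.6]
width: 0.0644
grip_force: 2.1
```

Call:
apply_moves:
  moves:
    - [[0,0,0],[0,0,0],1]
    - [[0,0,0],[0,0,0],1]
    - [[0,0,0],[0,0,0],1]
  newtons: 15

```text
time: 2.9
position: [0.5546, -0.1353, 0.1018]
tcp_rot: [179.8, 0.2, 142.3]
contact_force: [2.7, 1.2, 4.3]
width: 0.0619
grip_force: 15.0
```

Call:
apply_moves:
  moves:
    - [[0,0,0],[0,0,-0.061],1]
    - [[0,0,0],[0,0,-0.122],1]
    - [[0,0,0],[0,0,-0.183],1]
    - [[0,0,0],[0,0,-0.244],1]
    - [[0,0,0],[0,0,-0.305],1]

```text
time: 3.32
position: [0.5547, -0.1352, 0.1018]
tcp_rot: [179.7, 0.1, 107.0]
contact_force: [3.6, 2.3, 3.3]
width: 0.0618
grip_force: 15.0
```

Call:
apply_moves:
  moves:
    - [[0,0,0],[0,0,-0.061],1]
    - [[0,0,0],[0,0,-0.122],1]
    - [[0,0,0],[0,0,-0.183],1]
    - [[0,0,0],[0,0,-0.244],1]
    - [[0,0,0],[0,0,-0.3],1]

```text
time: 3.73
position: [0.555, -0.1352, 0.1018]
tcp_rot: [179.7, -0.1, 72.7]
contact_force: [4.1, 1.6, 3.2]
width: 0.0617
grip_force: 15.0
```

```bash
python3 - <<'E'
from h import *
im,d=save('wrist','w2')
cv2.imwrite('pics/w2b.png',cv2.resize(im,(800,600)))
s=arm.sense();print(s['position'],s['tcp_rot'],s['contact_force'])
E
```

```text
[ 0.55496326 -0.13519772  0.10178226] [ 1.79680617e+02 -9.47769266e-02  7.24726676e+01] [3.63476556 1.80789172 4.4452344 ]
```

View pics/w2b.png

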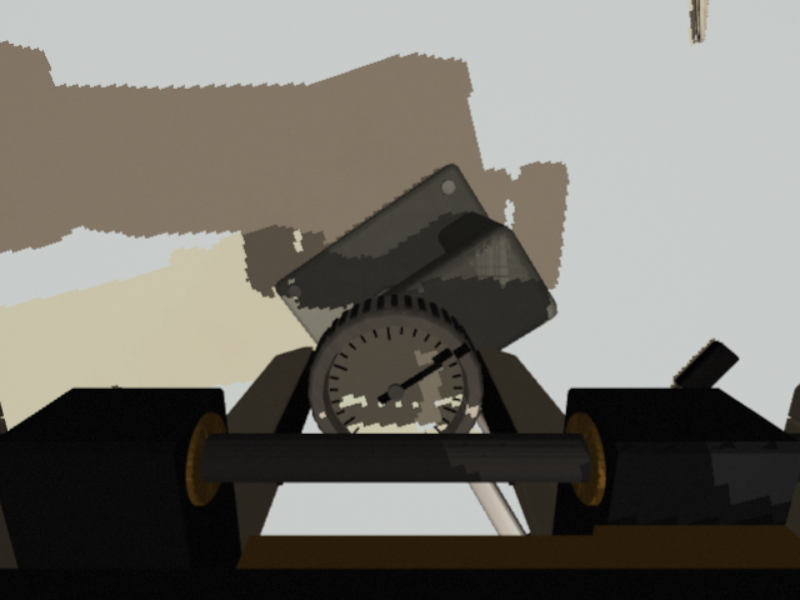

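```bash
python3 - <<'E'
from h import *
im=cv2.imread('pics/w2.png')
c=im[250:350,245:390]; c=cv2.convertScaleAbs(c,alpha=1.8)
cv2.imwrite('pics/w2c.png',cv2.resize(c,None,fx=5.5,fy=5.5,interpolation=cv2.INTER_CUBIC))
E
```

```text
(no output)
```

View pics/w2c.png

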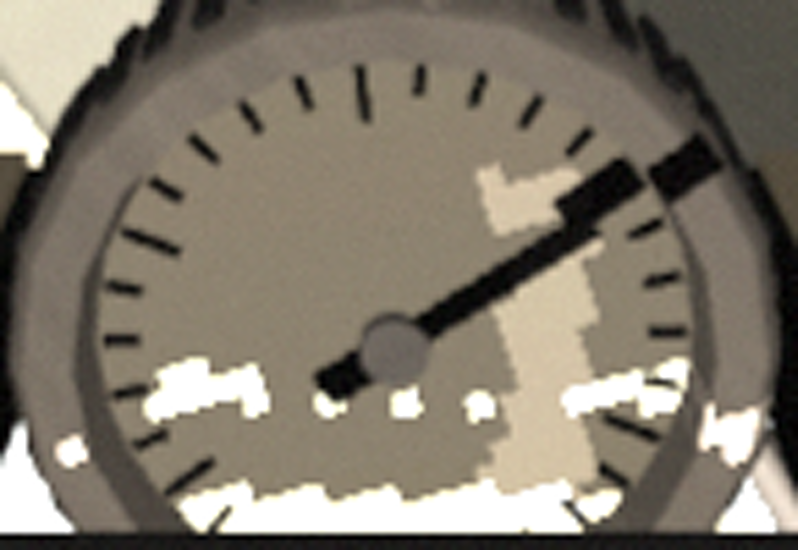

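```bash
cat > fit.py <<'E'
from h import *
from scipy.optimize import least_squares
s=arm.sense(); m,T=cam('wrist',s)
px=lambda p:(245+(p[0]+.5)/5.5-.5,250+(p[1]+.5)/5.5-.5)
t={1:(580,142),2:(532,112),3:(479,90),4:(420,81),6:(304,92),7:(251,117),8:(204,150),9:(166,190),11:(124,289),12:(121,340),13:(130,392),14:(151,438),-1:(645,230),-2:(661,279),-3:(668,332),-4:(665,382)}
def f(q):
    e=[]
    for k,p in t.items():
        w=atz(m,T,*px(p),q[2]); a=q[4]+k*2*np.pi/30
        e+=list(w[:2]-q[:2]-q[3]*np.array([np.cos(a),np.sin(a)]))
    return np.array(e)*1e3
r=least_squares(f,[.553,-.136,.12,.022,.27],x_scale=[.01,.01,.01,.01,.1]);q=r.x
print(q,'phi',np.degrees(q[4]),'rms mm',np.sqrt(np.mean(r.fun**2)))
for z in(q[2],q[2]+.002):
    a=atz(m,T,*px((335,383)),z);b=atz(m,T,*px((590,235)),z);d=b-a
    print('ptr',np.degrees(np.arctan2(d[1],d[0])), np.linalg.norm(b[:2]-q[:2]))
for n,a,b,z in(('face',(573,222),(634,170),q[2]),('rim',(662,190),(708,150),.124)):
    a=atz(m,T,*px(a),z);b=atz(m,T,*px(b),z)
    print(n,[np.degrees(np.arctan2(*(p[:2]-q[:2])[::-1])) for p in(a,b)],[np.linalg.norm(p[:2]-q[:2]) for p in(a,b)])
E
python3 fit.py
```

```text
[ 5.74865184e-01 -6.51495541e-02  2.68035775e-01 -9.31752551e-16
  2.67976788e-01] phi 15.353938966864984 rms mm 4.963159073673507e-14
ptr -165.21727395738432 7.947987303456224e-16
ptr -165.14544324119717 0.0008963875159096794
face [np.float64(-161.565051177078), np.float64(-159.44395478041653)] [np.float64(7.021666937153402e-16), np.float64(9.485749680535094e-16)]
rim [np.float64(-87.49220410170308), np.float64(-83.40907828558574)] [np.float64(0.0626001590547282), np.float64(0.06084039793150949)]
```

```bash
sed -i 's/^def f(q):/def f(q):\n    q=np.r_[q[:2],Z,q[2:]]/; s/^r=least.*/for Z in (.119,.122):\n  r=least_squares(f,[.553,-.136,.022,.27]);q=np.r_[r.x[:2],Z,r.x[2:]];print(q,np.degrees(q[4]),np.sqrt(np.mean(r.fun**2)))/' fit.py; python3 fit.py
```

```text
[ 0.55354623 -0.13558057  0.119       0.02221855  0.33786338] 19.358145915419474 0.10118233790285316
[ 0.55397537 -0.13416284  0.122       0.0217713   0.33786338] 19.35814591582086 0.09914559865092774
[ 0.55397537 -0.13416284  0.122       0.0217713   0.33786338] phi 19.35814591582086 rms mm 0.09914559865092774
ptr 14.85455675880171 0.017634156708709645
ptr 14.854556758801694 0.017889727155213173
face [np.float64(17.477754129738642), np.float64(19.678637096693567)] [np.float64(0.017069360136323677), np.float64(0.02339853245077743)]
rim [np.float64(15.32017397996182), np.float64(17.100208199055096)] [np.float64(0.024499511873165857), np.float64(0.029162271221588033)]
```

The bezel is still about 4° anticlockwise of the pointer, so I'll turn it a little more.

Call:
apply_moves:
  moves:
    - [[0,0,0],[0,0,-0.02],1]
    - [[0,0,0],[0,0,-0.034],1]
    - [[0,0,0],[0,0,-0.034],1]

```text
time: 4.03
position: [0.555, -0.1352, 0.1018]
tcp_rot: [179.7, -0.1, 69.1]
contact_force: [4.4, 2.0, 5.7]
width: 0.0618
grip_force: 15.0
```

```bash
python3 - <<'E'
from h import *
im,d=save('wrist','w3')
s=arm.sense();print(s['position'],s['tcp_rot'],s['contact_force'])
c=im[250:350,245:390]; c=cv2.convertScaleAbs(c,alpha=1.8)
cv2.imwrite('pics/w3c.png',cv2.resize(c,None,fx=5.5,fy=5.5,interpolation=cv2.INTER_CUBIC))
E
```

```text
[ 0.55494724 -0.13519693  0.10173079] [ 1.79698617e+02 -1.37777920e-01  6.91566193e+01] [4.62103795 1.86121108 5.93492938]
```

View pics/w3c.png

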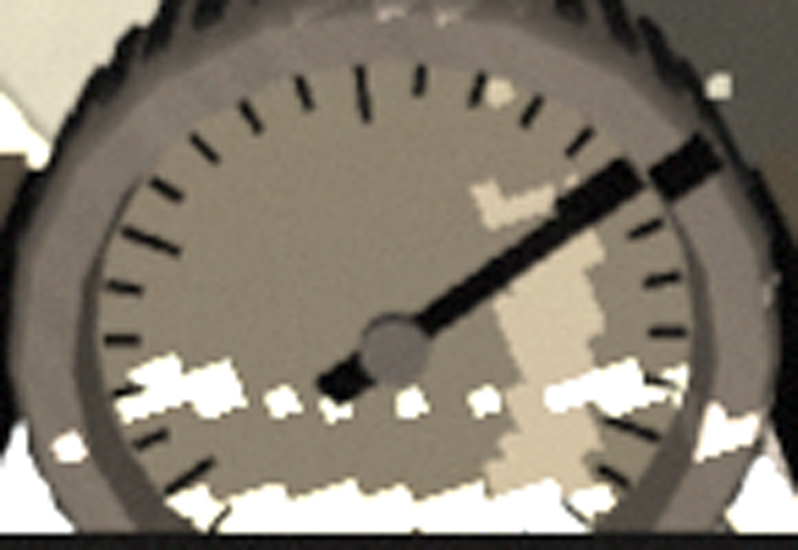

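```bash
cat > ptr.py <<'E'
from h import *
import sys
fn,yaw=sys.argv[1],float(sys.argv[2])
m,T=cam('wrist',{**arm.sense(),'tcp_rot':[179.7,-.1,yaw]})
c=cv2.cvtColor(cv2.convertScaleAbs(cv2.imread(f'pics/{fn}.png')[250:350,245:390],alpha=1.8),cv2.COLOR_BGR2GRAY)
c=cv2.resize(c,None,fx=5.5,fy=5.5,interpolation=cv2.INTER_CUBIC)
n,L,S,C=cv2.connectedComponentsWithStats((c<65).astype('u1'))
def W(u,v,z=.121): return atz(m,T,245+(u+.5)/5.5-.5,250+(v+.5)/5.5-.5,z)[:2]
def deg(d): return np.degrees(np.arctan2(d[1],d[0]))
out={}
for x0,x1,nm in((315,375,'tail'),(440,545,'blade'),(600,642,'facebar'),(655,718,'rimbar')):
    ys,xs=np.nonzero((c<65)); 
    yl=348-.64*(xs-395)-(0 if nm!='rimbar' else -20)
    k=(xs>=x0)&(xs<=x1)&(abs(ys-yl)<40); p=np.array([W(u,v,.124 if nm=='rimbar' else .121) for u,v in zip(xs[k],ys[k])])
    out[nm]=p.mean(0);  _,_,vt=np.linalg.svd(p-p.mean(0)); d=vt[0]*np.sign(vt[0][0])
    print(nm,k.sum(),p.mean(0).round(4),'own dir',deg(d).round(2))
print('tail-blade',deg(out['blade']-out['tail']),'tail-face',deg(out['facebar']-out['tail']),'blade-face',deg(out['facebar']-out['blade']))
E
python3 ptr.py w2 72.5; python3 ptr.py w3 69.15
```

```text
tail 1681 [ 0.5488 -0.1368] own dir 14.23
blade 3374 [ 0.5625 -0.1328] own dir 19.38
facebar 1589 [ 0.5745 -0.1279] own dir 66.15
rimbar 3138 [ 0.5799 -0.1265] own dir 35.54
tail-blade 16.518428597224215 tail-face 19.145390630685537 blade-face 22.07204864937654
tail 1667 [ 0.5488 -0.1368] own dir 13.83
blade 3538 [ 0.5629 -0.1325] own dir 19.56
facebar 1613 [ 0.5748 -0.1291] own dir 62.75
rimbar 3134 [ 0.5804 -0.128 ] own dir 32.56
tail-blade 16.622934918568227 tail-face 16.340889326135734 blade-face 16.00589463467518
```

Bezel and pointer agree to about 0.5°. I'll release it and check again.

Call:
apply_moves:
  moves:
    - [[0,0,0],[0,0,0],-1]
    - [[0,0,0],[0,0,0],-1]
    - [[0,0,0],[0,0,0],-1]
    - [[0,0,0],[0,0,0],-1]
    - [[0,0,0],[0,0,0],-1]

```text
time: 4.5
position: [0.5508, -0.1364, 0.0994]
tcp_rot: [-179.8, 0.1, 69.0]
contact_force: [0.3, 0.8, -0.9]
width: 0.0899
grip_force: 0.0
```

```bash
python3 - <<'E'
from h import *
im,d=save('wrist','w4')
s=arm.sense();print(s['position'],s['tcp_rot'],s['contact_force'],s['width'])
E
python3 ptr.py w4 69.15
python3 - <<'E'
import cv2,numpy as np
a,b=[cv2.imread(f'pics/{n}.png') for n in('w3','w4')]
print(cv2.phaseCorrelate(*[cv2.cvtColor(x[250:340,255:385],6).astype('f4') for x in(a,b)]))
E
```

```text
[ 0.55114192 -0.13627223  0.09953407] [-1.79864763e+02  4.84766024e-02  6.90129816e+01] [ 0.40080965  0.14339194 -0.67480562] 0.09156200170852578
tail 461 [ 0.5474 -0.1366] own dir 72.86
blade 3048 [ 0.5598 -0.1334] own dir 17.58
facebar 2039 [ 0.5711 -0.1296] own dir 42.3
rimbar 2101 [ 0.5766 -0.1284] own dir 17.72
tail-blade 14.462108004150448 tail-face 16.497520263114076 blade-face 18.658390799506787
((7.983243007892966, -3.0406005882534046), 0.30481748698670186)
```

Call:
apply_moves:
  moves:
    - [[0,0,0.12],[0,0,0],-1]
    - [[0,0,0.24],[0,0,0],-1]
    - [[0,0,0.24],[0,0,0],-1]

```text
time: 4.8
position: [0.5563, -0.1367, 0.1784]
tcp_rot: [179.3, -0.1, 69.0]
contact_force: [1.6, 0.4, 0.7]
width: 0.0928
grip_force: 0.0
```

```bash
python3 - <<'E'
from h import *
im,d=save('wrist','w5')
s=arm.sense();print(s['position'],s['tcp_rot'],s['contact_force'],s['width'])
m,T=cam('wrist',s)
p=np.linalg.inv(T)@[.5535,-.1355,.122,1];u,v=m['fx']*p[0]/p[2]+m['cx'],m['fy']*p[1]/p[2]+m['cy'];print(u,v)
u0,v0=int(u)-60,int(v)-55;print(u0,v0)
c=cv2.convertScaleAbs(im[v0:v0+100,u0:u0+130],alpha=1.8)
cv2.imwrite('pics/w5c.png',cv2.resize(c,None,fx=6,fy=6,interpolation=cv2.INTER_CUBIC))
E
```

```text
[ 0.55468646 -0.13649472  0.17569048] [ 1.79557108e+02 -6.63671037e-02  6.90211642e+01] [ 0.19349774 -0.36824606 -0.00075233] 0.09325238231295314
315.1492876123475 258.3286095880067
255 203
```

View pics/w5c.png

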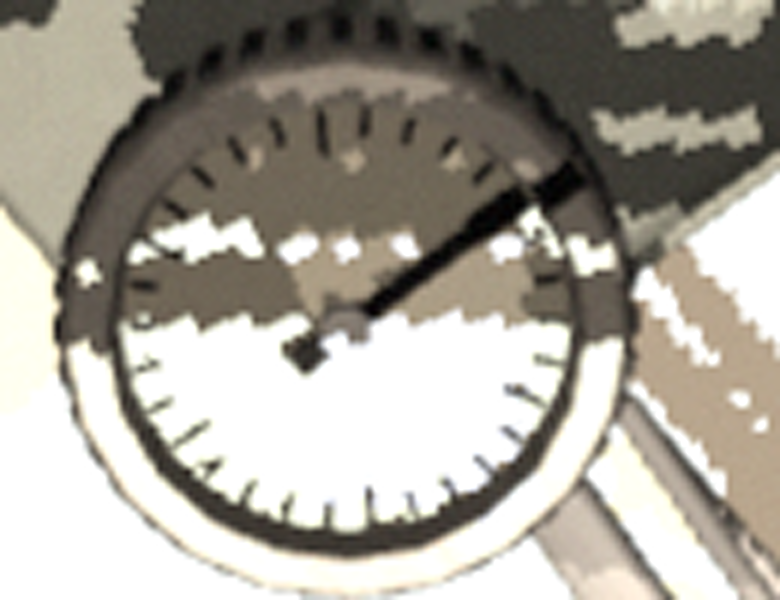

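The bar and pointer are collinear. Next I'll go above the lever pad with the fingers closed.

Call:
apply_moves:
  moves:
    - [[0.123,-0.408,0],[0,0,0],1]
    - [[0.123,-0.408,0],[0,0,0],1]
    - [[0.123,-0.408,0],[0,0,0],1]
    - [[0.123,-0.408,0],[0,0,0],1]
    - [[0.123,-0.408,0],[0,0,0],1]

```text
time: 5.27
position: [0.5874, -0.2626, 0.17]
tcp_rot: [-179.8, 0.1, 68.7]
contact_force: [0.1, 0.1, -0.4]
width: 0.0645
grip_force: 0.0
```

Call:
apply_moves:
  moves:
    - [[0,0,0],[0,0,0],1]
    - [[0,0,0],[0,0,0],1]
    - [[0,0,0],[0,0,0],1]
    - [[0,0,0],[0,0,0],1]
    - [[0,0,0],[0,0,0],1]

```text
time: 5.68
position: [0.5893, -0.257, 0.1724]
tcp_rot: [-180.0, -0.0, 69.1]
contact_force: [-0.6, 0.2, -0.0]
width: 0.0308
grip_force: 0.0
```

```bash
python3 - <<'E'
from h import *
im,d=save('top','t2')
s=arm.sense();print(s['position'],s['tcp_rot'],s['contact_force'],s['width'])
im,d=save('wrist','w6'); m,T=cam('wrist',s)
def pj(p):
    p=np.linalg.inv(T)@[*p,1];return m['fx']*p[0]/p[2]+m['cx'],m['fy']*p[1]/p[2]+m['cy']
print('dial',pj((.553,-.1355,.122)),'pad',pj((.5885,-.256,.131)),'tcp',pj(s['position']))
cv2.imwrite('pics/w6b.png',im)
E
```

```text
[ 0.58929204 -0.25745225  0.17236734] [ 1.79996913e+02 -1.01606416e-02  6.91109421e+01] [-0.16490639  0.5841415   0.07279875] 0.027228940249922683
dial (np.float64(178.3355948842963), np.float64(87.14721819425063)) pad (np.float64(316.1172694551265), np.float64(263.7704860554694)) tcp (np.float64(318.63242549448944), np.float64(293.3754738078447))
```

View pics/w6b.png

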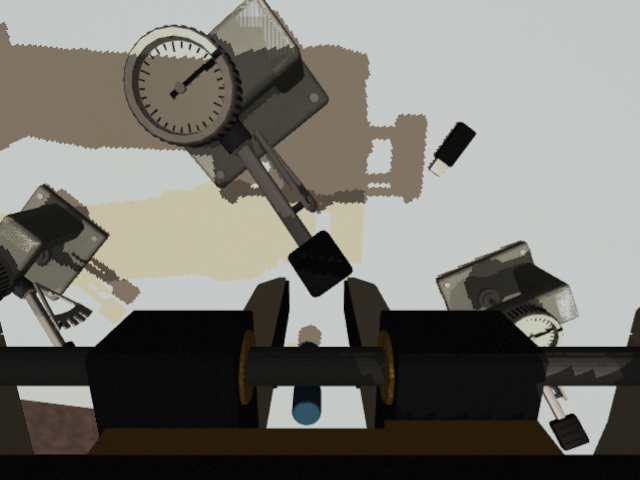

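Call:
apply_moves:
  moves:
    - [[0,0,0],[0,0,0],1]
    - [[0,0,0],[0,0,0],1]
    - [[0,0,0],[0,0,0],1]
    - [[0,0,0],[0,0,0],1]
    - [[0,0,0],[0,0,0],1]

```text
time: 6.2
position: [0.5892, -0.2584, 0.1721]
tcp_rot: [-180.0, -0.0, 69.0]
contact_force: [0.7, -0.5, -0.4]
width: 0.0004
grip_force: 0.0
```

Call:
apply_moves:
  moves:
    - [[0,0,-0.07],[0,0,0],1]
    - [[0,0,-0.12],[0,0,0],1]
    - [[0.001,-0.003,-0.145],[0,0,0],1]
    - [[0.002,-0.006,-0.165],[0,0,0],1]
    - [[0.002,-0.006,-0.175],[0,0,0],1]

```text
time: 6.62
position: [0.5903, -0.2615, 0.1199]
tcp_rot: [179.9, 0.1, 69.0]
contact_force: [-0.2, -1.4, 3.9]
width: 0.0004
grip_force: 1.7
```

Call:
apply_moves:
  moves:
    - [[0.001,-0.003,-0.015],[0,0,0],1]
    - [[0.002,-0.006,-0.03],[0,0,0],1]
    - [[0.003,-0.009,-0.05],[0,0,0],1]
    - [[0.003,-0.012,-0.067],[0,0,0],1]
    - [[0.003,-0.012,-0.083],[0,0,0],1]

```text
time: 7.03
position: [0.592, -0.2665, 0.0962]
tcp_rot: [179.7, 0.1, 69.0]
contact_force: [-0.1, -3.9, 8.6]
width: 0.0008
grip_force: 4.0
```

```bash
cat > dial.py <<'E'
from h import *
import sys
s=arm.sense(); m,T=cam('wrist',s); im,_=save('wrist',sys.argv[1])
g=cv2.cvtColor(im,6)
Ti=np.linalg.inv(T)
def pj(p):
    p=Ti@[*p,1]; a,b=p[0]/p[2],p[1]/p[2]; k=1+m['k1']*(a*a+b*b); return m['fx']*a*k+m['cx'],m['fy']*b*k+m['cy']
ang=np.arange(-180,180,2.); best=None
c0=np.array([.553,-.1355])
def prof(c,r0,r1):
    pts=np.array([[pj((c[0]+r*np.cos(np.radians(16.5+a)),c[1]+r*np.sin(np.radians(16.5+a)),.121)) for r in np.linspace(r0,r1,9)] for a in ang],'f4')
    return cv2.remap(g,pts[...,0],pts[...,1],cv2.INTER_LINEAR).astype(float)
for dx in np.arange(-.005,.0051,.001):
    for dy in np.arange(-.005,.0051,.001):
        P=np.percentile(prof(c0+[dx,dy],.007,.016),85,axis=1)   # dark along whole radius
        k=P.argmin()
        if best is None or P[k]<best[0]: best=(P[k],ang[k],dx,dy,np.sort(P)[:6].round(),ang[np.argsort(P)[:6]])
print('pointer',best,'lever rad',-np.radians(best[1])/4)
c=c0+[best[2],best[3]]
B=prof(c,.0245,.0285).mean(1);print('rim dark',ang[np.argsort(B)[:5]],np.sort(B)[:5].round(),'centre px',pj((*c,.121)))
print(s['position'],s['contact_force'])
E
python3 dial.py d1
```

```text
pointer (np.float64(0.0), np.float64(42.0), np.float64(-0.005), np.float64(0.005), array([0., 0., 0., 0., 0., 0.]), array([58., 44., 46., 52., 50., 42.])) lever rad -0.1832595714594046
rim dark [12. 14. 16. 18. 20.] [0. 0. 0. 0. 0.] centre px (np.float64(59.27313681000771), np.float64(25.343914178588733))
[ 0.59203368 -0.26645842  0.09619993] [-0.05782179 -3.88161249  8.56069574]
```

```bash
sed -i 's/cv2.INTER_LINEAR)/cv2.INTER_LINEAR,borderMode=cv2.BORDER_CONSTANT,borderValue=255)/' dial.py
python3 dial.py d2
```

```text
pointer (np.float64(10.0), np.float64(-78.0), np.float64(-0.001), np.float64(-0.002), array([10., 13., 30., 54., 62., 97.]), array([-78., -76., -80., -74., -82., -84.])) lever rad 0.34033920413889424
rim dark [ 152. -118. -116.  154. -132.] [70. 73. 74. 74. 74.] centre px (np.float64(78.75827638300422), np.float64(41.04891719232242))
[ 0.59199269 -0.26651043  0.09550398] [ 0.55139228 -3.26454932  7.76779118]
```

Call:
apply_moves:
  moves:
    - [[0,-0.001,-0.015],[0,0,0],1]
    - [[0,-0.002,-0.03],[0,0,0],1]
    - [[0.001,-0.003,-0.045],[0,0,0],1]
    - [[0.001,-0.003,-0.045],[0,0,0],1]

```text
time: 7.47
position: [0.5923, -0.2672, 0.0824]
tcp_rot: [179.7, 0.1, 69.0]
contact_force: [-0.6, -3.4, 8.5]
width: 0.0004
grip_force: 4.0
```

```bash
python3 dial.py d3
```

```text
pointer (np.float64(9.0), np.float64(-118.0), np.float64(0.0), np.float64(0.0), array([ 9., 10., 11., 11., 40., 50.]), array([-118., -116., -114., -112., -110., -120.])) lever rad 0.5148721293383273
rim dark [-168. -166. -164. -170. -172.] [79. 79. 79. 80. 80.] centre px (np.float64(49.8463417847006), np.float64(20.148744038413156))
[ 0.59229137 -0.26723637  0.08237911] [-0.58588074 -3.41848179  8.46006714]
```

Call:
apply_moves:
  moves:
    - [[0,0,-0.005],[0,0,0],1]
    - [[0,0,-0.005],[0,0,0],1]
    - [[0,0,-0.005],[0,0,0],1]

```text
time: 7.77
position: [0.5923, -0.2673, 0.0818]
tcp_rot: [179.7, 0.1, 69.0]
contact_force: [-1.4, -3.9, 7.7]
width: 0.0003
grip_force: 4.2
```

```bash
cat >> dial.py <<'E'
# dark-pixel line direction (image is partly cut; direction only)
pts=[]
H,Wd=g.shape
for v in range(0,110):
    for u in range(0,170):
        w=atz(m,T,u,v,.121)[:2]; 
        if g[v,u]<40 and .004<np.linalg.norm(w-c0)<.0185: pts.append((u,v,*w))
pts=np.array(pts); lab=np.zeros((H,Wd),'u1'); lab[pts[:,1].astype(int),pts[:,0].astype(int)]=1
n,L,S,_=cv2.connectedComponentsWithStats(lab); k=S[1:,4].argmax()+1
w=np.array([p[2:] for p in pts if L[int(p[1]),int(p[0])]==k]); _,sv,vt=np.linalg.svd(w-w.mean(0)); d=vt[0]
if d@(w.mean(0)-c0)<0: d=-d
a=(np.degrees(np.arctan2(d[1],d[0]))-16.5+180)%360-180
print('line fit n',len(w),'sv',sv,'angle',a,'lever',-np.radians(a)/4)
E
python3 dial.py d4
```

```text
pointer (np.float64(9.0), np.float64(-112.0), np.float64(-0.001), np.float64(0.0), array([ 9., 10., 11., 22., 44., 91.]), array([-112., -110., -114., -108., -116., -102.])) lever rad 0.4886921905584123
rim dark [-166. -168. -164. -162. -160.] [88. 89. 89. 90. 91.] centre px (np.float64(45.663224518793754), np.float64(20.79963582836413))
[ 0.59229796 -0.26726498  0.08182485] [-1.3778519  -3.93158236  7.67225018]
line fit n 414 sv [0.08557544 0.01521095] angle -119.43775040156395 lever 0.5211454989206176
```

```bash
cat > lf.py <<'E'
from h import *
st=arm.sense()
for fn,p in(('d2',(.5920,-.2665,.0955)),('d3',(.5923,-.2672,.0824)),('d4',(.5923,-.2673,.0818))):
    m,T=cam('wrist',{**st,'position':np.array(p)}); g=cv2.cvtColor(cv2.imread(f'pics/{fn}.png'),6).astype('f4')
    res=[]
    # rectify dial top-down at 5 px/mm: x right = gauge x, y up
    xs,ys=np.meshgrid(np.arange(-34,34,.2),np.arange(34,-34,-.2)); a=np.radians(16.5)
    W=np.stack([.553+(xs*np.cos(a)-ys*np.sin(a))/1e3,-.1355+(xs*np.sin(a)+ys*np.cos(a))/1e3,0*xs+.121,0*xs+1],-1)@np.linalg.inv(T).T
    u=(m['fx']*W[...,0]/W[...,2]+m['cx']).astype('f4');v=(m['fy']*W[...,1]/W[...,2]+m['cy']).astype('f4')
    r=cv2.remap(g,u,v,1,borderMode=cv2.BORDER_CONSTANT,borderValue=255); cv2.imwrite(f'pics/{fn}r.png',r)
    R0=np.hypot(xs,ys)
    for th in(30,45):
        n,L,S,C=cv2.connectedComponentsWithStats(((r<th)&(R0<24)).astype('u1'))
        for k in range(1,n):
            if S[k,4]<150: continue
            q=np.c_[xs[L==k],ys[L==k]]; mu=q.mean(0); _,sv,vt=np.linalg.svd(q-mu,full_matrices=False); l=(q-mu)@vt[0]
            print(fn,th,'n',S[k,4],'mid',mu.round(1),'len',np.ptp(l).round(1),'wid',(4*sv[1]/np.sqrt(len(q))).round(1),'ang',np.degrees(np.arctan2(*vt[0][::-1])).round(1), 'ends',q[l.argmin()].round(1),q[l.argmax()].round(1))
E
python3 lf.py
```

```text
d2 30 n 208 mid [0.4 4.8] len 4.0 wid 3.0 ang -67.8 ends [-1.   6.2] [1.8 3. ]
d2 30 n 848 mid [  1.1 -11.3] len 16.3 wid 2.4 ang -87.0 ends [-0.2 -3.2] [  2.2 -19.4]
d2 45 n 248 mid [0.4 4.7] len 4.3 wid 3.3 ang -69.6 ends [-1.   6.4] [1.8 2.8]
d2 45 n 1003 mid [  1.1 -10.8] len 18.0 wid 2.9 ang -87.9 ends [ 3.  -1.4] [  2.4 -19.4]
d3 30 n 178 mid [2.8 3.3] len 4.1 wid 2.6 ang -55.5 ends [2.  5.2] [3.2 1. ]
d3 30 n 1033 mid [ -4.8 -10.8] len 21.2 wid 2.6 ang -118.0 ends [ 0.2 -3.2] [-10.8 -21.4]
d3 45 n 205 mid [2.8 3.2] len 4.5 wid 2.7 ang -57.9 ends [2.  5.2] [3.2 0.6]
d3 45 n 1237 mid [ -4.4 -10.3] len 25.5 wid 3.3 ang -120.3 ends [ 3.2 -0. ] [-10.8 -21.4]
d4 30 n 167 mid [2.8 3. ] len 3.9 wid 2.4 ang -50.9 ends [2.  4.8] [3.2 0.8]
d4 30 n 1043 mid [ -5.  -10.7] len 21.1 wid 2.7 ang -118.5 ends [ 0.2 -3.4] [-10.8 -21.4]
d4 45 n 187 mid [2.8 3. ] len 4.0 wid 2.6 ang -52.3 ends [1.8 4.8] [3.2 0.8]
d4 45 n 1238 mid [ -4.6 -10.3] len 25.3 wid 3.4 ang -120.9 ends [ 3.  -0.2] [-10.8 -21.4][ WARN:0@0.129] global loadsave.cpp:1063 imwrite_ Unsupported depth image for selected encoder is fallbacked to CV_8U.
```

Call:
apply_moves:
  moves:
    - [[0,0,-0.003],[0,0,0],1]
    - [[0,0,-0.003],[0,0,0],1]
    - [[0,0,-0.003],[0,0,0],1]
    - [[0,0,-0.003],[0,0,0],1]
    - [[0,0,-0.003],[0,0,0],1]

```text
time: 8.23
position: [0.5923, -0.2672, 0.0811]
tcp_rot: [179.7, 0.1, 69.0]
contact_force: [-1.0, -2.6, 9.1]
width: 0.0005
grip_force: 4.5
```

```bash
python3 - <<'E'
from h import *
save('wrist','d5');s=arm.sense();print(s['position'],s['contact_force'],s['joint_velocities'].round(2))
E
sed -i "s/('d4',(.5923,-.2673,.0818))/('d5',(.5923,-.2673,.0810))/" lf.py; python3 lf.py 2>/dev/null| grep 'd5 30'
```

```text
[ 0.59230958 -0.26724322  0.08114028] [-1.04419629 -3.24268322  8.88051175] [-0.04  0.02 -0.14  0.05 -0.01  0.1   0.  ]
d5 30 n 151 mid [2.9 2.7] len 3.6 wid 2.2 ang -49.5 ends [2.  4.4] [3.4 0.8]
d5 30 n 1041 mid [ -5.2 -10.7] len 21.1 wid 2.8 ang -119.3 ends [ 0.2 -3.4] [-10.4 -21.6]
```

```bash
python3 -c "
from rig import arm
print(arm.finish_job())"
```

```text
the job is handed in; nothing more can be done
None
```

I set the bezel's zero to within about 0.5° of the pointer, and the arm is holding the thumb lever at about 0.53 rad, just past the third click (0.51) and clear of the end stop (0.70); the job was handed in like that at about 8 s, with no contact seen on anything else on the desk.

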